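Load the onion dryer and set its timer

ROBOT

A 6-joint arm with a two-finger parallel gripper is mounted at the origin on the work surface. World frame = base frame: x ahead of the robot, y to its left, z up, the work surface at z = 0. Lengths are in mm, angles in rad, forces in N, time in s.
With the tool pointing down it reaches from about 275 to 750 mm from the base axis. Payload 10.2 kg.
Tool frame: the origin (TCP) lies on the centre line of the jaws, within the pads' length; the fingertips stand 17 mm ahead of it and the grasp point (between the pads) lies 2 mm behind it; z points along the fingers, y is the line along which they close (so a half turn about z gives the same grasp; the last joint's range is limited). The gripper opens to 85 mm and grips with 20 to 120 N. Pads are 22 mm wide; open, the fingers measure 114 mm over their backs; the gripper's body (76 mm by 85 mm) begins 54 mm behind the grasp point. The pads swing forward as they close: fully open they stand 13 mm farther back than shut.
Start: joints at [-1.399, 0.313, 1.498, -0, 1.331, -0.223], TCP at [201.915, -484.625, 248.294] pointing down, gripper open.
Joint ranges: [-2.94, 2.94], [-0.97, 2.17], [0.19, 2.56], [-1.23, 4.37], [0.02, 3.11], [-2.88, 2.88]. Speed limits (rad/s): [2.39, 2.39, 3.01, 3.14, 3.14, 3.14].

INTERFACE

Orientations are given as a unit quaternion [w, x, y, z].
In Python, from rig import ctrl gives the robot as it stands. The module is installed in compiled form; this text tells all that it offers.
- The arm moves only by the shell command python3 -m jog 'ROWS' [FORCE]. ROWS is JSON, a list of rows, each an object with "delta_pos": the shift along the world's x, y, z in mm, a list of three; "angular": the turn, a rotation vector about the world's x, y, z in rad, a list of three; "fingers": the opening, from 0 (shut) to 1 (fully open). In form: [{"delta_pos": [tx, ty, tz], "angular": [rx, ry, rz], "fingers": fingers}, ...]. A call has 1 to 10 rows; each row is the pose to reach, as a shift and turn from the pose commanded when the call began; what a row does not reach only later rows make up. A row lasts 1/8 s, in which the tool goes at most 62.5 mm and 10.7 degrees, less where a joint would pass 70% of its speed; a pose out of reach is approached as far as the arm can. A call with a gripper value outside its range is refused whole. The fingers move at their own pace and stop on an object; FORCE is the grip in N (left out, the last holds). Time passes only in rows, so rows that repeat a pose let the fingers close. It gives the time, the measured TCP pose, the force, the opening and the grip force at its end, in the units of the state.
- ctrl.sense(): the state, without advancing time (a new reading comes with each control period).
- ctrl.capture(name): name is "scene" or "top" or "wrist"; returns a dict with "pixels" (384x512x3 uint8, blue, green, red), "fx", "fy", "cx", "cy" (pixels), "dist" ([k1, k2, p1, p2, k3] as OpenCV has them; the pictures are not rectified), "R" (3x3) and "t" (3): a world point X has camera coordinates R X + t. Camera axes: x right, y down, z forward; pixel columns grow to the right and rows downward; lengths in mm; the calibration is good to about 2 mm. A picture is of the moment at which its call begins. There is no depth.
- ctrl.finish_job(): hands the job in; it is judged then, once.
The state is a dict: "time_s": time; "joints": joint angles; "dq": joint speeds; "tau": joint torques, N m; "eef_pos": TCP position; "ee_rot": TCP orientation; "force": force on the tool from outside, world axes, zero at the start; "wrist_torque": the same for the moment, N m; "grip_width": opening from 0.0 (shut) to 1.0 (fully open); "grip_force": force on a finger pad.
Only numpy, scipy, OpenCV 4.12 (cv2) and the standard library are available. Lean on these libraries where they do the work, as an engineer would, in place of code of your own. Each camera call takes 0.05 s, during which the arm holds its last target. There are 200 camera calls.

TASK

Dry a batch of small red onions: slide the plywood cover out of the bench dryer, lifting its front end over the stop lip, and lay it flat on the bench, handle up; then tip the tubful of onions into the dryer's bin, stand the empty tub upright on the bench, and put in the loose red onions lying on the bench too. Once every onion is in the bin, turn the timer clockwise, click by click, to the sixth mark after the long zero mark and leave it clicked in there. Leave the tomato, the twine and the snips where they are.

Things in the scene. Friction and masses are not known exactly. Their poses are not given: they have to be found in the camera images.
- dryer: Bench bulb dryer, fixed: aluminium fan plenum 180 x 290 mm (x -90 to 90, y -85 to 205), 48 mm tall, on it an open pine bin (y -85 to 85) and beside that a grey blower and timer housing (y 85 to 205, flat top 115 mm above the bench). Origin on the bench under the bin's middle, z up. Offsets of the dryer's parts are given in mm in this frame.
- bin_mid (a point): Middle of the bin's slatted floor, 54 mm above the bench. Inside, the bin is 140 x 140 mm (x and y from -70 to 70) with upright pine walls; the ledges on top of them, on which the cover lies, are 110 mm above the bench. The cover lies between two side guides, inner faces at x = -78 and 78, tops at z = 122, running the full length in y.
- lip (a point): Middle of the stop lip's top at the bin's front, the -y end: y from -85 to -79, top at z = 115.5, 5.5 mm above the ledge. It keeps the cover from sliding out to -y until the cover's front end is raised 6 to 12 mm, pivoting about its back edge (tilt 0.04 to 0.08 rad). Nothing else holds that end down.
- keeper (a point): Middle of the front edge of the steel keeper plates at the back, the +y end, at their underside: they lie over the cover's two back corners (y from 43 to 85, |x| from 56 to 90, underside z = 121, top 125) and leave 6 mm of play above it. Behind is a wall, inner face y = 78. Drawn 40 mm or more to -y the cover is clear of them and can be lifted away.
- cover: Sliding cover, loose, 160 g: plywood board 150 (x) x 153 (y) x 5 mm with a wooden batten as handle on top, 70 mm long along x, 14 mm thick along y, 28 mm tall above the board, 45 mm towards -y (the front) from its middle. Origin in the middle of the board's underside, z up, -y to the front end. Starts in the dryer, axes parallel to the dryer's.
- cover_pull (a point): On the middle plane of the cover's batten handle, 25 mm above the board's underside, 45 mm towards the cover's -y from its middle; the batten is 14 mm thick along the cover's y and its top is 8 mm above this point.
- tub: Black plastic tub with onions in it, loose, 110 g empty, 64 mm tall, walls 3 mm, parallel sides 62 mm apart outside (y -31 to 31). Floor from x = -61 to 61; the -x end is upright, the +x end leans out 27 degrees to the pouring lip at x = 93, z = 64. Origin under the middle of the floor, z up. Tipped 85 to 100 degrees towards +x, the onions roll out over the lip.
- tub_onion1: Small red onion, round, 36 mm across, with a stub of dry neck, 30 g, rolls a little; starts in the tub. Origin at its centre. May be absent.
- tub_onion2: Small red onion, round, 36 mm across, with a stub of dry neck, 30 g, rolls a little; starts in the tub. Origin at its centre. May be absent.
- tub_onion3: Small red onion, round, 36 mm across, with a stub of dry neck, 30 g, rolls a little; starts in the tub. Origin at its centre. May be absent.
- onion1: Small red onion, round, 36 mm across, with a stub of dry neck, 30 g, rolls a little; starts on the bench. Origin at its centre. May be absent.
- onion2: Small red onion, round, 36 mm across, with a stub of dry neck, 30 g, rolls a little; starts on the bench. Origin at its centre. May be absent.
- onion3: Small red onion, round, 36 mm across, with a stub of dry neck, 30 g, rolls a little; starts on the bench. Origin at its centre. May be absent.
- onion4: Small red onion, round, 36 mm across, with a stub of dry neck, 30 g, rolls a little; starts on the bench. Origin at its centre. May be absent.
- timer (a joint): Dryer timer, rad, grows as it is turned clockwise seen from above; 0 at the long zero mark, then a click stop every 0.5236 rad (30 degrees) up to the eighth mark at 4.19, end stops just past both ends. It starts at the stop 0, 1 or 2 (rarely balanced between two); the sixth mark is at 3.14. Let go, it snaps into the nearest click stop; a click takes about 0.1 N m.
- timer_grip (a point): On the timer knob's axis (x = -10, y = 145), 28.5 mm above the housing top. Black knob: skirt 48 mm across, top 8.5 mm above the housing; on it an upright bar 44 x 13 mm, top 38.5 mm above the housing, its pointing end marked white. At joint 0 the bar points 120 degrees from the dryer's +x towards its +y, and turns clockwise from there. Black marks on a white ring show the stops.
- tomato: Loose tomato, 60 mm across, 50 mm tall, on the robot's side of the dryer. Origin at its underside. Leave it alone.
- twine: Ball of brown twine, 62 mm across, 50 mm tall. Origin at its underside. Leave it alone.
- snips: Harvest snips with orange handles, about 125 mm long, lying flat, 11 mm tall, near the dryer and the tub. Origin near the pivot. Leave them alone.

How it is judged:
By the outcome, as a careful person would: the job done as asked, in the order asked, and still so for the second after the job is handed in, with the robot touching nothing.
Of tub_onion1, tub_onion2, tub_onion3 only 2 to 3 are there at a start; the rules pass over those that are not, and their reading is None.
Of onion1, onion2, onion3, onion4 only 2 to 4 are there at a start; the rules pass over those that are not, and their reading is None.
At some moment in a run one of tub, cover may be knocked a few centimetres aside while the robot is not near it.
It also fails if it takes over 210 s, if anything falls off the work surface, if the arm or the gripper's body presses on something with over 40 N, if the wrist force passes 120 N, or if a joint passes its speed limit or range.

## Working session

There is one attempt and no reset: what is moved stays moved. The work goes in short steps, Python scripts to look and compute and a shell command to move; the robot and the scene stay as the last step left them, time stands still between calls to the robot, and variables do not carry over. Pictures are saved under pics/ and viewed, at most 14 in all, crops included, and the job is handed in when it is done.

```bash
mkdir -p pics
cat > h.py <<'E'
import numpy as np, cv2
from rig import ctrl
def cap(n,f=None):
    c=ctrl.capture(n); c['K']=np.array([[c['fx'],0,c['cx']],[0,c['fy'],c['cy']],[0,0,1.]])
    c['R']=np.array(c['R']);c['t']=np.array(c['t']);c['dist']=np.array(c['dist'],float);c['pixels']=np.array(c['pixels'])
    if f: cv2.imwrite('pics/'+f,c['pixels'])
    return c
def ray(c,u,v,z):
    p=cv2.undistortPoints(np.array([[[u,v]]],float),c['K'],c['dist'])[0,0]
    d=c['R'].T@np.array([p[0],p[1],1]); o=-c['R'].T@c['t']
    return o+d*(z-o[2])/d[2]
def proj(c,X):
    return cv2.projectPoints(np.array(X,float).reshape(-1,1,3),cv2.Rodrigues(c['R'])[0],c['t'],c['K'],c['dist'])[0][:,0]
E
python3 - <<'E'
from h import *
import pickle
a=cap('scene');b=cap('top')
pickle.dump((a,b),open('c0.pkl','wb'))
im=np.hstack([a['pixels'],b['pixels']])
cv2.imwrite('pics/s0.png',cv2.resize(a['pixels'],(800,600),interpolation=cv2.INTER_CUBIC));cv2.imwrite('pics/t0.png',cv2.resize(b['pixels'],(800,600),interpolation=cv2.INTER_CUBIC))
for c in(a,b):print(-c['R'].T@c['t'],c['R'][2])
s=ctrl.sense();print(s)
E
```

```text
[1027.96564188  524.38567531  722.70622559] [-0.51716566 -0.56822826 -0.640044  ]
[ 4.52232045e+02 -5.79511561e-01  1.08701208e+03] [ 0.08182803  0.00996562 -0.99659664]
{'time_s': 0.1, 'joints': array([-1.39937965e+00,  3.13372357e-01,  1.49834389e+00,  3.57457328e-05,
        1.33099890e+00, -2.23359510e-01]), 'dq': array([-0.0007484 , -0.00171113, -0.00303818,  0.00250875,  0.00061544,
       -0.00097928]), 'tau': array([ 2.54268831e-03, -4.12900686e+01, -2.60140425e+01, -1.63561695e-04,
        3.06908340e-03, -5.93003108e-06]), 'eef_pos': array([ 201.89651539, -484.40628961,  247.80987412]), 'ee_rot': array([-5.60604973e-04,  9.80582820e-01,  1.96104611e-01,  3.19279049e-05]), 'force': array([-0.20582987,  0.19652383, -0.01534585]), 'wrist_torque': array([-0.00269471,  0.01940741,  0.00376863]), 'grip_force': 0.0, 'grip_width': 0.9983806177747702}
```

View pics/t0.png

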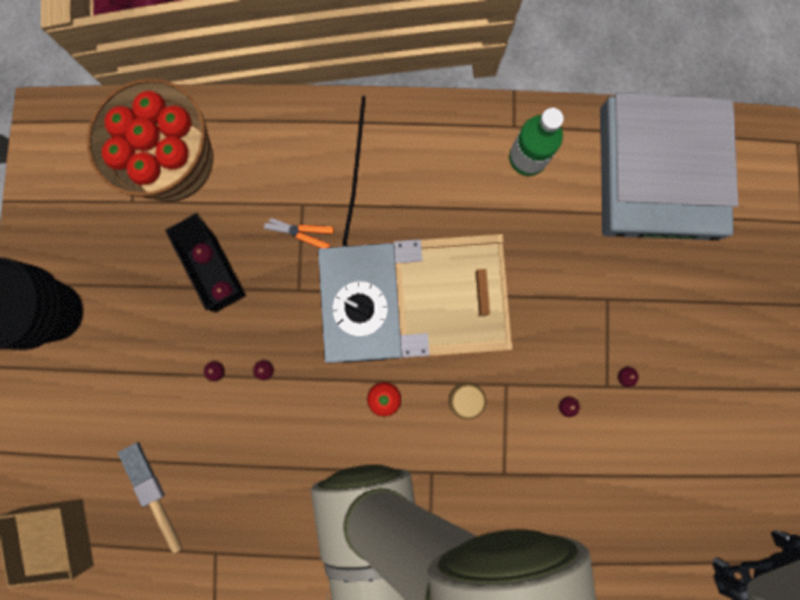

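View pics/s0.png

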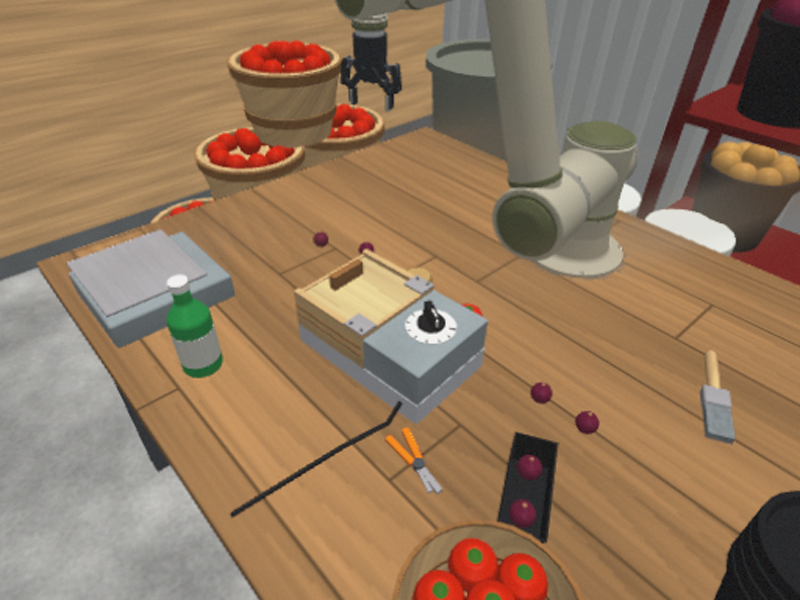

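Run:
```python
from h import *
import pickle
a,b=pickle.load(open('c0.pkl','rb'))
P=b['pixels']
def crop(c,x0,y0,w,h,s): return cv2.resize(c['pixels'][y0:y0+h,x0:x0+w],(w*s,h*s),interpolation=cv2.INTER_CUBIC)
A=crop(b,100,130,70,75,5); B=crop(b,200,145,80,90,5)
C=crop(a,315,270,50,80,5)
H=450
im=np.zeros((H,1010,3),np.uint8)
x=0
for q in(A,B,C):
    q=q[:H]; im[:q.shape[0],x:x+q.shape[1]]=q; x+=q.shape[1]
im=cv2.resize(im[:, :x],None,fx=.8,fy=.8); print(im.shape);cv2.imwrite('pics/z0.png',im)
from scipy.optimize import least_squares
pts=[((320,250),(90,205,115)),((327,362),(-90,205,115)),((395,244),(90,85,115)),((502,236),(90,-85,122)),((511,349),(-90,-85,122)),((400,358),(-90,85,115))]
uv=np.array([p[0] for p in pts])*.64; L=np.array([p[1] for p in pts],float)
def tw(q,L):
    c,s=np.cos(q[2]),np.sin(q[2]); return np.c_[q[0]+c*L[:,0]-s*L[:,1],q[1]+s*L[:,0]+c*L[:,1],L[:,2]]
r=least_squares(lambda q:(proj(b,tw(q,L))-uv).ravel(),[450,-80,0]);print('dryer',r.x,np.abs(r.fun).max())
for n,u,v,z in [('batten',483,292,138),('knob',358,306,140),('on',214,371,18),('on',263,370,18),('on',628,377,18),('on',569,407,18),('tub a',168,229,64),('tub b',197,215,64),('tub c',213,311,64),('tub d',245,294,64),('tomato',384,400,25),('twine',467,401,25),('snips',300,230,6),('tubon',202,252,22),('tubon',221,290,22),('box',610,235,0)]:
    print(n,ray(b,u*.64,v*.64,z).round(1))
```

```text
(360, 800, 3)
dryer [ 5.55404707e+02 -8.10566325e+01  9.54955496e-02] 1.4047958216439156
batten [ 561.2 -125.1  138. ]
knob [534.3  64.2 140. ]
on [426.1 316.6  18. ]
on [430.7 231.5  18. ]
on [ 435.6 -394.2   18. ]
on [ 382.5 -291.8   18. ]
tub a [662.3 395.   64. ]
tub b [687.1 346.3  64. ]
tub c [526.  309.5  64. ]
tub d [555.6 257.1  64. ]
tomato [386.9  23.2  25. ]
twine [ 389.1 -116.4   25. ]
snips [677. 180.   6.]
tubon [631.3 347.5  22. ]
tubon [565.7 310.1  22. ]
box [ 685.6 -368.7    0. ]
```

View pics/z0.png

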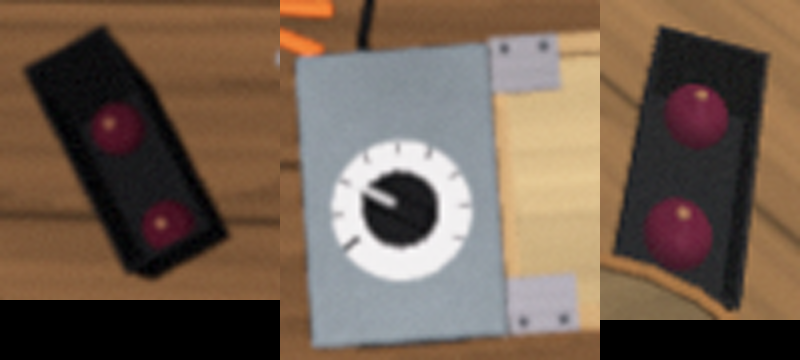

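```bash
python3 -m jog '[{"delta_pos":[60,60,0],"angular":[0,0,-0.15],"fingers":1},{"delta_pos":[358,359,0],"angular":[0,0,-0.3],"fingers":1},{"delta_pos":[358,359,0],"angular":[0,0,-0.3],"fingers":1},{"delta_pos":[358,359,0],"angular":[0,0,-0.3],"fingers":1},{"delta_pos":[358,359,0],"angular":[0,0,-0.3],"fingers":1},{"delta_pos":[358,359,0],"angular":[0,0,-0.3],"fingers":1},{"delta_pos":[358,359,0],"angular":[0,0,-0.3],"fingers":1},{"delta_pos":[358,359,0],"angular":[0,0,-0.3],"fingers":1},{"delta_pos":[358,359,0],"angular":[0,0,-0.3],"fingers":1},{"delta_pos":[358,359,0],"angular":[0,0,-0.3],"fingers":1}]' 60
python3 - <<'E'
from h import *
c=cap('wrist')
print(ctrl.sense()['eef_pos'],ctrl.sense()['joints'],-c['R'].T@c['t'],c['R'][2])
im=c['pixels'].copy()
x,y,th=555.4,-81,.0955
def W(l): 
    cc,s=np.cos(th),np.sin(th);return [x+cc*l[0]-s*l[1],y+s*l[0]+cc*l[1],l[2]]
for l in [(35,-37,143),(35,-51,143),(-35,-37,143),(-35,-51,143),(90,-85,115.5),(-90,-85,115.5),(78,-85,122),(-78,-85,122)]:
    u=proj(c,W(l))[0]; cv2.circle(im,tuple(int(k) for k in u),3,(0,255,0),1)
cv2.imwrite('pics/w1.png',im)
E
```

```text
time_s: 1.35
eef_pos: [559.7, -125.6, 247.8]
ee_rot: [-0.0, 0.999, 0.048, -0.001]
force: [0.5, -0.7, -0.7]
grip_width: 0.999
grip_force: 0.0
[ 559.39436419 -126.26474826  248.05534388] [-4.26085307e-01  4.21035929e-01  1.34536396e+00 -3.10605309e-04
  1.37584458e+00  1.05051561e+00] [ 642.31575443 -118.07078368  372.1497066 ] [-0.31484618 -0.02980985 -0.94867447]
```

View pics/w1.png

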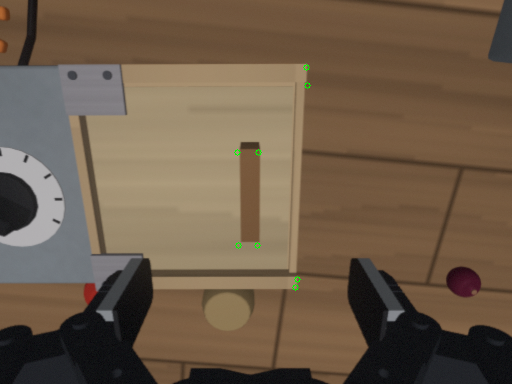

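```bash
python3 -m jog '[{"delta_pos":[0,1,-60],"angular":[0,0,0],"fingers":0.6},{"delta_pos":[0,1,-95],"angular":[0,0,0],"fingers":0.6},{"delta_pos":[0,1,-110],"angular":[0,0,0],"fingers":0.6},{"delta_pos":[0,1,-110],"angular":[0,0,0],"fingers":0.6},{"delta_pos":[0,1,-110],"angular":[0,0,0],"fingers":0},{"delta_pos":[0,1,-110],"angular":[0,0,0],"fingers":0},{"delta_pos":[0,1,-110],"angular":[0,0,0],"fingers":0},{"delta_pos":[0,1,-110],"angular":[0,0,0],"fingers":0},{"delta_pos":[0,1,-110],"angular":[0,0,0],"fingers":0},{"delta_pos":[0,1,-110],"angular":[0,0,0],"fingers":0}]' 60
```

```text
time_s: 2.65
eef_pos: [560.4, -125.0, 139.7]
ee_rot: [0.001, 0.999, 0.047, 0.001]
force: [-1.2, -0.3, 6.0]
grip_width: 0.151
grip_force: 60.3
```

```bash
python3 -m jog '[{"delta_pos":[0,0.5,2],"angular":[-0.015,-0.001,0],"fingers":0},{"delta_pos":[0,1,4],"angular":[-0.03,-0.003,0],"fingers":0},{"delta_pos":[0,1.4,6],"angular":[-0.045,-0.004,0],"fingers":0},{"delta_pos":[0,1.8,8.5],"angular":[-0.06,-0.006,0],"fingers":0},{"delta_pos":[0,1.8,8.5],"angular":[-0.06,-0.006,0],"fingers":0},{"delta_pos":[0,1.8,8.5],"angular":[-0.06,-0.006,0],"fingers":0}]' 60
python3 - <<'E'
from h import *
cap('wrist','w2.png')
E
```

```text
time_s: 3.4
eef_pos: [559.8, -122.6, 146.5]
ee_rot: [0.03, 0.998, 0.047, 0.001]
force: [1.0, 0.2, -0.9]
grip_width: 0.145
grip_force: 59.4
```

View pics/w2.png

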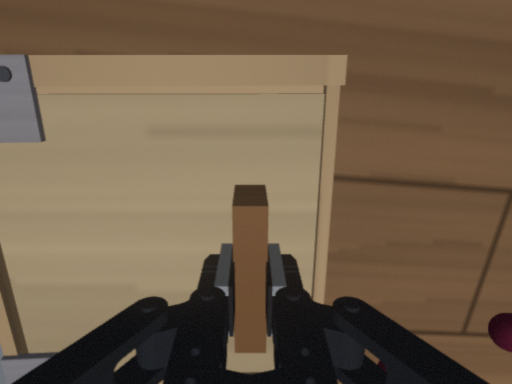

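```bash
python3 -m jog '[{"delta_pos":[0.7,-7,0.6],"angular":[0,0,0],"fingers":0},{"delta_pos":[1.4,-15,0.6],"angular":[0,0,0],"fingers":0},{"delta_pos":[2.4,-25,0.6],"angular":[0,0,0],"fingers":0},{"delta_pos":[3.4,-35,0.6],"angular":[0,0,0],"fingers":0},{"delta_pos":[4.3,-45,1],"angular":[0,0,0],"fingers":0},{"delta_pos":[5.3,-55,1.5],"angular":[0,0,0],"fingers":0},{"delta_pos":[6.2,-65,2],"angular":[0,0,0],"fingers":0},{"delta_pos":[6.7,-70,4],"angular":[0,0,0],"fingers":0},{"delta_pos":[6.7,-70,4],"angular":[0,0,0],"fingers":0}]' 60
```

```text
time_s: 4.58
eef_pos: [566.7, -193.1, 151.0]
ee_rot: [0.03, 0.998, 0.047, 0.002]
force: [0.2, 0.3, -1.4]
grip_width: 0.149
grip_force: 59.2
```

```bash
python3 -m jog '[{"delta_pos":[0,0,30],"angular":[0,0,0],"fingers":0},{"delta_pos":[0,-10,60],"angular":[0.03,0.003,0],"fingers":0},{"delta_pos":[-5,-50,60],"angular":[0.06,0.006,0],"fingers":0},{"delta_pos":[-12,-100,60],"angular":[0.06,0.006,0],"fingers":0},{"delta_pos":[-12,-132,30],"angular":[0.06,0.006,0],"fingers":0},{"delta_pos":[-12,-132,-30],"angular":[0.06,0.006,0],"fingers":0},{"delta_pos":[-12,-132,-80],"angular":[0.06,0.006,0],"fingers":0},{"delta_pos":[-12,-132,-105],"angular":[0.06,0.006,0],"fingers":0},{"delta_pos":[-12,-132,-115],"angular":[0.06,0.006,0],"fingers":0},{"delta_pos":[-12,-132,-116],"angular":[0.06,0.006,0],"fingers":0}]' 60
```

```text
time_s: 5.82
eef_pos: [554.9, -324.8, 35.2]
ee_rot: [0.0, 0.999, 0.048, 0.0]
force: [0.2, -0.3, -2.0]
grip_width: 0.145
grip_force: 59.3
```

```bash
python3 -m jog '[{"delta_pos":[0,0,-2],"angular":[0,0,0],"fingers":0},{"delta_pos":[0,0,-4],"angular":[0,0,0],"fingers":0},{"delta_pos":[0,0,-5],"angular":[0,0,0],"fingers":0},{"delta_pos":[0,0,-5],"angular":[0,0,0],"fingers":0}]' 60
```

```text
time_s: 6.32
eef_pos: [554.7, -324.9, 29.9]
ee_rot: [0.0, 0.999, 0.047, 0.0]
force: [-0.2, -0.6, -2.1]
grip_width: 0.144
grip_force: 59.3
```

```bash
python3 -m jog '[{"delta_pos":[0,0,-1],"angular":[0,0,0],"fingers":0},{"delta_pos":[0,0,-2],"angular":[0,0,0],"fingers":0},{"delta_pos":[0,0,-2],"angular":[0,0,0],"fingers":0}]' 60
```

```text
time_s: 6.7
eef_pos: [554.7, -324.9, 29.7]
ee_rot: [0.0, 0.999, 0.047, 0.0]
force: [-6.2, 4.2, 13.3]
grip_width: 0.149
grip_force: 61.4
```

Contact. Release and go up, then over the tub (lip end, if far, will show there).

```bash
python3 -m jog '[{"delta_pos":[0,0,1],"angular":[0,0,0],"fingers":0.5},{"delta_pos":[0,0,1],"angular":[0,0,0],"fingers":0.5},{"delta_pos":[0,0,1],"angular":[0,0,0],"fingers":0.5},{"delta_pos":[0,0,30],"angular":[0,0,0],"fingers":0.6},{"delta_pos":[0,0,90],"angular":[0,0,0],"fingers":1},{"delta_pos":[0,0,150],"angular":[0,0,0],"fingers":1},{"delta_pos":[0,0,200],"angular":[0,0,0],"fingers":1},{"delta_pos":[0,0,240],"angular":[0,0,0],"fingers":1},{"delta_pos":[0,60,260],"angular":[0,0,0],"fingers":1},{"delta_pos":[0,120,260],"angular":[0,0,0],"fingers":1}]' 60
python3 - <<'E'
from h import *
print(ctrl.sense()['joints'].round(2),ctrl.sense()['eef_pos'])
E
```

```text
time_s: 7.95
eef_pos: [554.7, -203.9, 289.2]
ee_rot: [0.001, 0.999, 0.047, 0.001]
force: [1.3, 0.3, -0.3]
grip_width: 0.998
grip_force: 0.0
[-0.55  0.44  1.22  0.    1.49  0.93] [ 554.73050451 -203.9042811   289.22257188]
```

```bash
python3 -m jog '[{"delta_pos":[-10,60,0],"angular":[0,0,0.15],"fingers":1},{"delta_pos":[-10,120,0],"angular":[0,0,0.3],"fingers":1},{"delta_pos":[-10,180,0],"angular":[0,0,0.475],"fingers":1},{"delta_pos":[-10,240,0],"angular":[0,0,0.475],"fingers":1},{"delta_pos":[-10,300,0],"angular":[0,0,0.475],"fingers":1},{"delta_pos":[-10,360,0],"angular":[0,0,0.475],"fingers":1},{"delta_pos":[-10,420,0],"angular":[0,0,0.475],"fingers":1},{"delta_pos":[-10,480,0],"angular":[0,0,0.475],"fingers":1},{"delta_pos":[-10,490,0],"angular":[0,0,0.475],"fingers":1},{"delta_pos":[-10,490,0],"angular":[0,0,0.475],"fingers":1}]' 60
python3 - <<'E'
from h import *
import pickle
c=cap('wrist'); pickle.dump(c,open('c3.pkl','wb'))
t=cap('top'); P=t['pixels'][40:250,60:360]
im=np.hstack([cv2.resize(c['pixels'],(512,384)),cv2.resize(P,(288,384))[:,:]])
im=c['pixels'].copy()
th=np.arctan2(.54,.84)
for col,(ox,oy,s) in {(0,255,0):(594,318,1),(255,255,0):(621,336,-1)}.items():
    q=th if s==1 else th+np.pi
    R=np.array([[np.cos(q),-np.sin(q)],[np.sin(q),np.cos(q)]])
    for l in [(-61,31,64),(-61,-31,64),(93,31,64),(93,-31,64),(61,29,3),(61,-29,3)]:
        p=R@np.array(l[:2])+[ox,oy]; u=proj(c,[*p,l[2]])[0]; cv2.circle(im,tuple(int(k) for k in u),4 if s==1 else 6,col,1)
cv2.imwrite('pics/w3.png',im)
print(ctrl.sense()['joints'].round(2))
E
```

```text
time_s: 9.2
eef_pos: [544.6, 285.3, 287.4]
ee_rot: [0.0, 0.96, 0.281, -0.0]
force: [-0.6, -1.0, -0.9]
grip_width: 1.001
grip_force: 0.0
[ 0.29  0.5   1.13 -0.    1.51  1.29]
```

View pics/w3.png

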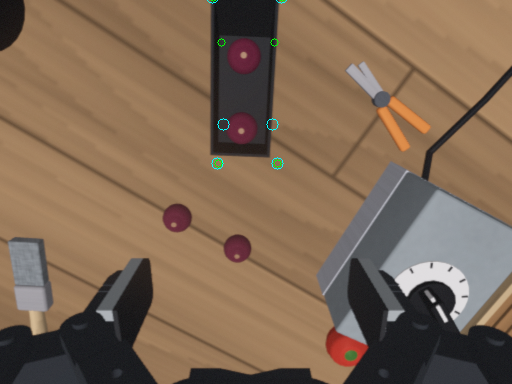

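Run:
```python
from h import *
import pickle
c=pickle.load(open('c3.pkl','rb'))
for u,v,z in [(211,155,64),(270,157,64),(213,5,64),(281,5,64),(221,37,3),(273,38,3),(177,218,18),(237,248,18)]: print(ray(c,u,v,z).round(1))
print(ctrl.sense()['eef_pos'])
```

```text
[529.8 322.2  64. ]
[561.  269.7  64. ]
[649.8 391.2  64. ]
[683.1 339.3  64. ]
[633.9 378.7   3. ]
[663.7 330.3   3. ]
[427.2 316.2  18. ]
[432.2 231.4  18. ]
[544.91515096 283.95439401 287.83769317]
```

```bash
python3 -m jog '[{"delta_pos":[-20,-10,-50],"angular":[0,0,-0.045],"fingers":1},{"delta_pos":[-57,-21,-90],"angular":[0,0,-0.045],"fingers":1},{"delta_pos":[-57,-21,-90],"angular":[0,0,-0.045],"fingers":1}]' 60
python3 -m jog '[{"delta_pos":[0,0,-30],"angular":[0.0875,-0.1515,0],"fingers":1},{"delta_pos":[0,0,-60],"angular":[0.175,-0.303,0],"fingers":1},{"delta_pos":[0,0,-75],"angular":[0.2625,-0.4545,0],"fingers":1},{"delta_pos":[0,0,-85],"angular":[0.35,-0.606,0],"fingers":1},{"delta_pos":[0,0,-92],"angular":[0.436,-0.755,0],"fingers":1},{"delta_pos":[0,0,-92],"angular":[0.436,-0.755,0],"fingers":1},{"delta_pos":[0,0,-92],"angular":[0.436,-0.755,0],"fingers":1}]' 60
python3 - <<'E'
from h import *
from scipy.spatial.transform import Rotation as R
s=ctrl.sense();q=s['ee_rot'];M=R.from_quat([*q[1:],q[0]]).as_matrix();print(M.round(3),s['joints'].round(2))
c=cap('wrist');im=c['pixels'].copy()
th=np.pi/6
for l in [(-61,31,64),(-61,-31,64),(93,31,64),(93,-31,64),(61,29,3),(61,-29,3),(-44,31,38),(-44,-31,38)]:
    p=[598.2+np.cos(th)*l[0]-np.sin(th)*l[1],326.5+np.sin(th)*l[0]+np.cos(th)*l[1],l[2]]
    cv2.circle(im,tuple(int(k) for k in proj(c,p)[0]),4,(0,255,0),1)
cv2.imwrite('pics/w4.png',im)
E
```

```text
time_s: 9.68
eef_pos: [483.7, 261.8, 194.2]
ee_rot: [0.0, 0.966, 0.259, -0.005]
force: [1.2, -0.1, 0.4]
grip_width: 0.995
grip_force: 0.0
time_s: 10.55
eef_pos: [484.2, 285.8, 114.7]
ee_rot: [-0.14, 0.893, 0.261, 0.338]
force: [0.4, 0.5, 1.0]
grip_width: 0.999
grip_force: 0.0
[[ 0.636  0.561  0.53 ]
 [ 0.371 -0.825  0.427]
 [ 0.677 -0.074 -0.732]] [ 0.18  0.35  2.07  1.46  0.33 -0.15]
```

View pics/w4.png

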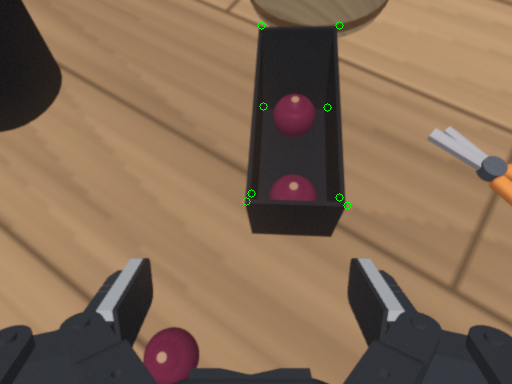

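```bash
cat > kin.py <<'E'
import numpy as np
from scipy.optimize import least_squares,fsolve
D=[(.31337,1.49834,np.hypot(201.9,484.4),247.8),(.42104,1.34536,np.hypot(559.39,126.26),248.05),(.44,1.22,np.hypot(554.73,203.9),289.2),(.5,1.13,np.hypot(544.9,283.95),287.8)]
s,c=np.sin,np.cos
f=lambda p:sum([[p[0]+p[1]*s(a)+p[2]*s(a+b)+p[3]*c(a+b)-r,p[4]+p[1]*c(a)+p[2]*c(a+b)-p[3]*s(a+b)-z] for a,b,r,z in D],[])
E
python3 - <<'E'
from kin import *
r=least_squares(f,[0,400,400,0,100]);print(r.x,np.abs(r.fun).max())
p=r.x;a,b=.35,2.07
from rig import ctrl
S=ctrl.sense();a,b=S['joints'][1:3];print(S['eef_pos'],S['joints'])
rw=p[0]+p[1]*s(a)+p[2]*s(a+b)+p[3]*c(a+b); zw=p[4]+p[1]*c(a)+p[2]*c(a+b)-p[3]*s(a+b)
j=S['joints'][0];W=np.array([rw*c(j),rw*s(j)]);print(W,zw,'horiz tool',S['eef_pos'][:2]-W)
E
```

```text
[ -1.57229332 433.60182618 411.13913011  27.41193586 -40.26500813] 1.0924812693105537
[483.57958346 285.59998947 113.89249385] [ 0.18155538  0.35343806  2.06943847  1.47778602  0.33180596 -0.16924108]
[392.02742647  71.96716855] 39.042040829063396 horiz tool [ 91.55215699 213.63282092]
```

```bash
cat >> kin.py <<'E'
O=116.
D=[(a,b,np.sqrt(r*r-O*O),z) for a,b,r,z in D]
S0=(.35344,2.06944,.18156,np.array([483.6,285.6,113.9]),np.array([.53,.427,-.732]))
def g(q):
    p,L=q[:5],q[5]
    a,b,j,T,t=S0
    w=T-L*t; x=w[0]*c(j)+w[1]*s(j)
    rw=p[0]+p[1]*s(a)+p[2]*s(a+b)+p[3]*c(a+b); zw=p[4]+L+p[1]*c(a)+p[2]*c(a+b)-p[3]*s(a+b)
    return f(p)+[rw-x,zw-w[2]]
sol=least_squares(g,[0,400,400,0,100,240])
p=sol.x[:5];L=sol.x[5]
def ik(az_r,z,ph):  # TCP radial (in-plane), height, tilt outward ph -> j2,j3,j5
    rw=az_r-L*s(ph); zw=z+L*c(ph)
    h=lambda q:[p[0]+p[1]*s(q[0])+p[2]*s(q[0]+q[1])+p[3]*c(q[0]+q[1])-rw,p[4]+L+p[1]*c(q[0])+p[2]*c(q[0]+q[1])-p[3]*s(q[0]+q[1])-zw]
    q,_,ok,_=fsolve(h,[.5,1.5],full_output=1); return [*q,np.pi-ph-sum(q),ok]
E
python3 - <<'E'
from kin import *
print(sol.x.round(1),np.abs(sol.fun).max())
for ph in (10,20,30,40,50): print(ph,np.round(ik(np.sqrt(638**2-O*O),35,np.radians(ph)),2))
for r in (400,500,560):
  for ph in (-40,-50,-60,-70,-80): print(r,ph,np.round(ik(np.sqrt(r**2-O*O),275,np.radians(ph)),2))
E
```

```text
[ -4.8 425.3 408.5  45.7 -15.  251.2] 1.3293313750527886
10 [0.72 1.46 0.78 1.  ]
20 [0.67 1.6  0.52 1.  ]
30 [0.64 1.73 0.25 1.  ]
40 [ 0.64  1.83 -0.03  1.  ]
50 [ 0.67  1.92 -0.32  1.  ]
400 -40 [0.41 1.44 1.98 1.  ]
400 -50 [0.51 1.38 2.12 1.  ]
400 -60 [0.6  1.33 2.26 1.  ]
400 -70 [0.68 1.3  2.38 1.  ]
400 -80 [0.76 1.29 2.49 1.  ]
500 -40 [0.65 1.08 2.11 1.  ]
500 -50 [0.74 0.99 2.28 1.  ]
500 -60 [0.84 0.92 2.43 1.  ]
500 -70 [0.92 0.87 2.57 1.  ]
500 -80 [0.99 0.84 2.7  1.  ]
560 -40 [0.81 0.8  2.23 1.  ]
560 -50 [0.92 0.68 2.41 1.  ]
560 -60 [1.02 0.58 2.59 1.  ]
560 -70 [1.12 0.49 2.75 1.  ]
560 -80 [1.2  0.44 2.9  1.  ]
```

```bash
python3 -m jog '[{"delta_pos":[0,0,40],"angular":[-0.087,0.151,0],"fingers":1},{"delta_pos":[0,0,80],"angular":[-0.175,0.303,0],"fingers":1},{"delta_pos":[0,0,90],"angular":[-0.262,0.454,0],"fingers":1},{"delta_pos":[20,10,90],"angular":[-0.305,0.529,0],"fingers":1},{"delta_pos":[48,28,70],"angular":[-0.305,0.529,0],"fingers":1},{"delta_pos":[48,28,39],"angular":[-0.305,0.529,0],"fingers":1},{"delta_pos":[48,28,39],"angular":[-0.305,0.529,0],"fingers":1},{"delta_pos":[48,28,39],"angular":[-0.305,0.529,0],"fingers":1},{"delta_pos":[48,28,39],"angular":[-0.305,0.529,0],"fingers":1}]' 60
cat >> h.py <<'E'
from scipy.spatial.transform import Rotation as Rot
def st():
    s=ctrl.sense();q=s['ee_rot'];M=Rot.from_quat([*q[1:],q[0]]).as_matrix();print('J',s['joints'].round(2),'T',s['eef_pos'].round(1),'z',M[:,2].round(3),'y',M[:,1].round(3)); return s
E
python3 - <<'E'
from h import *
st();c=cap('wrist')
im=c['pixels'].copy()
th=np.pi/6
for l in [(-61,31,64),(-61,-31,64),(61,29,3),(61,-29,3),(-44,31,38),(-44,-31,38)]:
    p=[598.2+np.cos(th)*l[0]-np.sin(th)*l[1],326.5+np.sin(th)*l[0]+np.cos(th)*l[1],l[2]]
    cv2.circle(im,tuple(int(k) for k in proj(c,p)[0]),4,(0,255,0),1)
cv2.imwrite('pics/w5.png',im)
E
```

```text
time_s: 11.72
eef_pos: [530.1, 313.8, 153.6]
ee_rot: [-0.068, 0.961, 0.263, 0.049]
force: [-0.6, 0.4, 0.4]
grip_width: 1.0
grip_force: 0.0
J [0.29 0.53 1.44 0.15 1.07 1.26] T [530.1 313.8 153.6] z [ 0.058  0.156 -0.986] y [ 0.511 -0.853 -0.104]
```

View pics/w5.png

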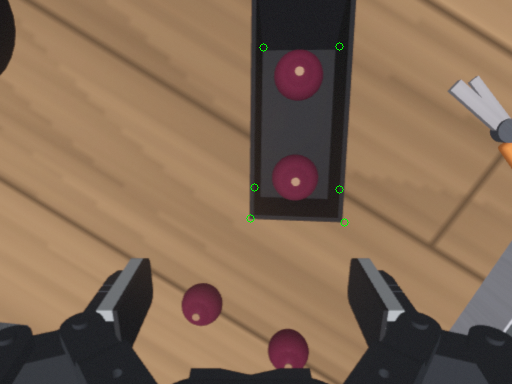

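```bash
cat >> h.py <<'E'
def need(pos,z,y):
    """delta to TCP pos with tool z,y axes"""
    s=ctrl.sense();q=s['ee_rot'];M=Rot.from_quat([*q[1:],q[0]])
    z=np.array(z,float);z/=np.linalg.norm(z);y=np.array(y,float);y-=z*(y@z);y/=np.linalg.norm(y)
    T=Rot.from_matrix(np.c_[np.cross(y,z),y,z])
    print('dp',(np.array(pos)-s['eef_pos']).round(1),'rot',(T*M.inv()).as_rotvec().round(3))
E
python3 -c "
from h import *
need([536,291,145],[.224,.129,-.966],[.5,-.866,0])"
```

```text
dp [  6.  -22.9  -8.3] rot [-0.024 -0.166 -0.024]
```

```bash
python3 -m jog '[{"delta_pos":[6,-23,-8],"angular":[-0.024,-0.166,-0.024],"fingers":1},{"delta_pos":[6,-23,-8],"angular":[-0.024,-0.166,-0.024],"fingers":1},{"delta_pos":[15,-18,-48],"angular":[-0.024,-0.166,-0.024],"fingers":1},{"delta_pos":[24,-13,-85],"angular":[-0.024,-0.166,-0.024],"fingers":1},{"delta_pos":[30.5,-9,-114],"angular":[-0.024,-0.166,-0.024],"fingers":1},{"delta_pos":[30.5,-9,-114],"angular":[-0.024,-0.166,-0.024],"fingers":1},{"delta_pos":[30.5,-9,-114],"angular":[-0.024,-0.166,-0.024],"fingers":1}]' 60
python3 -c "
from h import *
st();need([560.5,305,39],[.224,.129,-.966],[.5,-.866,0])"
```

```text
time_s: 12.65
eef_pos: [560.9, 305.7, 39.6]
ee_rot: [-0.034, 0.958, 0.257, 0.125]
force: [-0.5, -0.4, 1.0]
grip_width: 1.001
grip_force: 0.0
J [0.29 0.68 1.55 0.1  0.66 1.27] T [560.9 305.7  39.6] z [ 0.222  0.129 -0.966] y [ 0.5   -0.866 -0.001]
dp [-0.4 -0.7 -0.6] rot [ 0.    -0.002 -0.   ]
```

```bash
python3 -m jog '[{"delta_pos":[0,0,0],"angular":[0,0,0],"fingers":0.6},{"delta_pos":[0,0,0],"angular":[0,0,0],"fingers":0.6},{"delta_pos":[0,0,0],"angular":[0,0,0],"fingers":0.6},{"delta_pos":[0,0,0],"angular":[0,0,0],"fingers":0.6},{"delta_pos":[0,0,0],"angular":[0,0,0],"fingers":0.6},{"delta_pos":[0,0,5],"angular":[0,0,0],"fingers":0.6},{"delta_pos":[0,0,15],"angular":[0,0,0],"fingers":0.6},{"delta_pos":[0,0,25],"angular":[0,0,0],"fingers":0.6},{"delta_pos":[0,0,25],"angular":[0,0,0],"fingers":0.6}]' 60
python3 -c "
from h import *
s=st();print(s['wrist_torque'])"
```

```text
time_s: 13.78
eef_pos: [560.6, 305.5, 64.0]
ee_rot: [-0.034, 0.958, 0.257, 0.125]
force: [0.2, -0.1, -1.7]
grip_width: 0.717
grip_force: 65.1
J [0.29 0.64 1.54 0.09 0.71 1.28] T [560.6 305.5  64. ] z [ 0.223  0.129 -0.966] y [ 0.5   -0.866 -0.   ]
[-0.11925084  0.2326328   0.00440394]
```

```bash
python3 -m jog '[{"delta_pos":[0,0,30],"angular":[0,0,0],"fingers":0.6},{"delta_pos":[0,0,75],"angular":[0,0,0],"fingers":0.6},{"delta_pos":[-10,0,125],"angular":[0,0,-0.05],"fingers":0.6},{"delta_pos":[-20,-15,165],"angular":[0,0,-0.12],"fingers":0.6},{"delta_pos":[-35,-40,186],"angular":[0,0,-0.2],"fingers":0.6},{"delta_pos":[-53,-75,186],"angular":[0,0,-0.3],"fingers":0.6},{"delta_pos":[-75,-115,186],"angular":[0,0,-0.4],"fingers":0.6},{"delta_pos":[-95,-158,186],"angular":[0,0,-0.5],"fingers":0.6},{"delta_pos":[-115,-200,186],"angular":[0,0,-0.6],"fingers":0.6},{"delta_pos":[-130,-240,186],"angular":[0,0,-0.68],"fingers":0.6}]' 60
python3 -m jog '[{"delta_pos":[-13,-37,0],"angular":[0,0,-0.08],"fingers":0.6},{"delta_pos":[-22,-65,0],"angular":[0,0,-0.15],"fingers":0.6},{"delta_pos":[-27,-83,0],"angular":[0,0,-0.185],"fingers":0.6},{"delta_pos":[-28,-90,0],"angular":[0,0,-0.194],"fingers":0.6},{"delta_pos":[-28,-90,0],"angular":[0,0,-0.194],"fingers":0.6},{"delta_pos":[-28,-90,0],"angular":[0,0,-0.194],"fingers":0.6}]' 60
python3 -c "
from h import *
s=st()
b=.35;d=np.array([np.cos(b),-np.sin(b)]);B=np.array([555.4,-81])
y=np.array([-d[1]*-1*-1, 0,0])
for beta,Gd,Gz in((30,-25-137*.866-11,215),(60,-112.5,253),(90,-47,282),(97,-30,284)):
    ph=np.radians(15-beta); t=np.r_[d*np.sin(ph),-np.cos(ph)]
    G=np.r_[B+d*Gd,Gz]+2*t; yy=[-np.sin(b),-np.cos(b),0]
    print(beta,G);need(G,t,yy)
"
```

```text
time_s: 15.02
eef_pos: [429.1, 64.3, 248.7]
ee_rot: [0.01, 0.989, -0.079, 0.128]
force: [0.9, -0.5, -0.5]
grip_width: 0.722
grip_force: 65.8
time_s: 15.78
eef_pos: [402.2, -24.1, 248.7]
ee_rot: [0.022, 0.977, -0.172, 0.127]
force: [0.5, -0.2, -1.6]
grip_width: 0.719
grip_force: 65.8
J [-0.35 -0.09  1.98  0.    1.    1.57] T [402.2 -24.1 248.7] z [ 0.24  -0.087 -0.967] y [-0.342 -0.94  -0.001]
30 [409.64726984 -27.79610029 213.06814835]
dp [  7.4  -3.7 -35.6] rot [ 0.177  0.489 -0.001]
60 [448.39209617 -41.93906593 251.58578644]
dp [ 46.1 -17.8   2.9] rot [ 0.357  0.98  -0.   ]
90 [509.43475377 -64.22137535 281.48236191]
dp [107.2 -40.1  32.8] rot [ 0.536  1.472 -0.   ]
97 [525.35835701 -70.03394428 283.7216538 ]
dp [123.1 -45.9  35. ] rot [ 0.578  1.587 -0.   ]
```

```bash
python3 -m jog '[{"delta_pos":[2,-1,-8],"angular":[0.044,0.12,0],"fingers":0.6},{"delta_pos":[4,-2,-18],"angular":[0.089,0.245,0],"fingers":0.6},{"delta_pos":[6,-3,-26],"angular":[0.133,0.367,0],"fingers":0.6},{"delta_pos":[10,-4,-28],"angular":[0.177,0.489,0],"fingers":0.6},{"delta_pos":[18,-8,-20],"angular":[0.237,0.65,0],"fingers":0.6},{"delta_pos":[30,-12,-10],"angular":[0.3,0.82,0],"fingers":0.6},{"delta_pos":[46,-18,3],"angular":[0.357,0.98,0],"fingers":0.6},{"delta_pos":[46,-18,3],"angular":[0.357,0.98,0],"fingers":0.6}]' 60
python3 -m jog '[{"delta_pos":[8,-3,4],"angular":[0.025,0.068,0],"fingers":0.6},{"delta_pos":[15,-5,8],"angular":[0.05,0.137,0],"fingers":0.6},{"delta_pos":[23,-8,12],"angular":[0.075,0.205,0],"fingers":0.6},{"delta_pos":[31,-11,17],"angular":[0.1,0.274,0],"fingers":0.6},{"delta_pos":[39,-14,21],"angular":[0.122,0.335,0],"fingers":0.6},{"delta_pos":[46,-17,24],"angular":[0.14,0.385,0],"fingers":0.6},{"delta_pos":[54,-20,27],"angular":[0.16,0.44,0],"fingers":0.6},{"delta_pos":[61,-22,30],"angular":[0.179,0.492,0],"fingers":0.6},{"delta_pos":[69,-25,31],"angular":[0.2,0.55,0],"fingers":0.6},{"delta_pos":[77,-28,32],"angular":[0.221,0.607,0],"fingers":0.6}]' 60
python3 -m jog '[{"delta_pos":[0,0,0],"angular":[0,0,0],"fingers":0.6},{"delta_pos":[0,0,0],"angular":[0,0,0],"fingers":0.6},{"delta_pos":[0,0,0],"angular":[0,0,0],"fingers":0.6},{"delta_pos":[0,0,0],"angular":[0,0,0],"fingers":0.6}]' 60
python3 - <<'E'
from h import *
st()
s=cap('scene')['pixels'];t=cap('top')['pixels']
A=cv2.resize(s[120:330,170:390],(440,420));B=cv2.resize(t[90:300,180:360],(360,420))
cv2.imwrite('pics/p1.png',np.hstack([A,B]))
E
```

```text
time_s: 16.77
eef_pos: [449.5, -42.8, 249.7]
ee_rot: [-0.067, 0.909, -0.161, -0.378]
force: [-0.4, -0.5, -1.1]
grip_width: 0.72
grip_force: 65.7
time_s: 18.02
eef_pos: [525.2, -70.0, 284.2]
ee_rot: [-0.113, 0.744, -0.131, -0.645]
force: [-0.2, -0.5, -0.4]
grip_width: 0.717
grip_force: 66.4
time_s: 18.52
eef_pos: [525.0, -70.5, 284.2]
ee_rot: [-0.114, 0.744, -0.132, -0.646]
force: [0.5, 0.5, -0.7]
grip_width: 0.718
grip_force: 66.5
J [-0.35  1.01  0.76 -0.01  2.8   1.56] T [525.  -70.5 284.2] z [-0.93   0.339 -0.141] y [-0.343 -0.94   0.001]
```

View pics/p1.png

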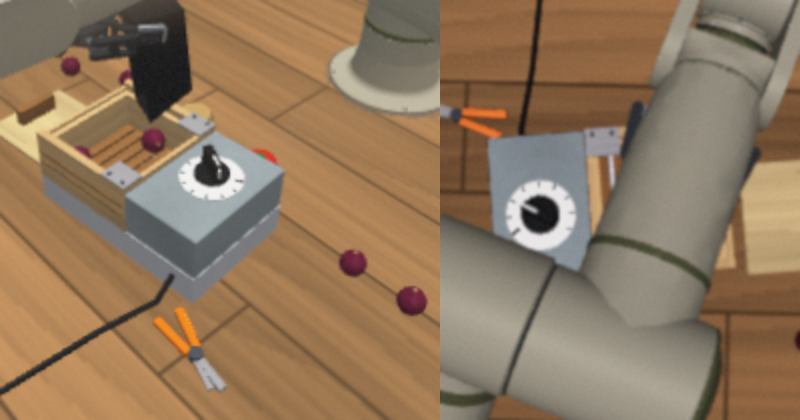

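```bash
python3 -m jog '[{"delta_pos":[-20,7,10],"angular":[-0.055,-0.15,0],"fingers":0.6},{"delta_pos":[-40,14,10],"angular":[-0.11,-0.3,0],"fingers":0.6},{"delta_pos":[-58,21,0],"angular":[-0.165,-0.455,0],"fingers":0.6},{"delta_pos":[-77,28,-10],"angular":[-0.221,-0.607,0],"fingers":0.6},{"delta_pos":[-92,34,-15],"angular":[-0.28,-0.77,0],"fingers":0.6},{"delta_pos":[-105,40,-20],"angular":[-0.34,-0.935,0],"fingers":0.6},{"delta_pos":[-115,44,-25],"angular":[-0.4,-1.1,0],"fingers":0.6},{"delta_pos":[-120,46,-30],"angular":[-0.46,-1.265,0],"fingers":0.6},{"delta_pos":[-123,46,-35],"angular":[-0.52,-1.43,0],"fingers":0.6},{"delta_pos":[-123,46,-35],"angular":[-0.578,-1.587,0],"fingers":0.6}]' 60
python3 -m jog '[{"delta_pos":[10,35,0],"angular":[0,0,0.08],"fingers":0.6},{"delta_pos":[23,85,0],"angular":[0,0,0.2],"fingers":0.6},{"delta_pos":[40,130,0],"angular":[0,0,0.32],"fingers":0.6},{"delta_pos":[60,180,0],"angular":[0,0,0.45],"fingers":0.6},{"delta_pos":[85,230,0],"angular":[0,0,0.58],"fingers":0.6},{"delta_pos":[110,275,0],"angular":[0,0,0.7],"fingers":0.6},{"delta_pos":[140,315,-10],"angular":[0,0,0.82],"fingers":0.6},{"delta_pos":[158,330,-50],"angular":[0,0,0.874],"fingers":0.6},{"delta_pos":[158,330,-100],"angular":[0,0,0.874],"fingers":0.6},{"delta_pos":[158,330,-100],"angular":[0,0,0.874],"fingers":0.6}]' 60
python3 -c "
from h import *
st();need([560.5,305.2,43],[.223,.129,-.966],[.5,-.866,0])"
```

```text
time_s: 19.88
eef_pos: [401.6, -24.5, 249.1]
ee_rot: [0.023, 0.976, -0.173, 0.13]
force: [0.1, 0.6, -0.9]
grip_width: 0.724
grip_force: 66.4
time_s: 21.12
eef_pos: [558.3, 304.8, 145.3]
ee_rot: [-0.033, 0.958, 0.257, 0.12]
force: [0.2, 0.3, -1.1]
grip_width: 0.72
grip_force: 66.3
J [0.29 0.53 1.48 0.08 0.89 1.3 ] T [558.3 304.8 145.3] z [ 0.213  0.126 -0.969] y [ 0.5   -0.866 -0.002]
dp [   2.2    0.4 -102.3] rot [ 0.003 -0.01  -0.   ]
```

```bash
python3 -m jog '[{"delta_pos":[2,0,-40],"angular":[0.003,-0.01,0],"fingers":0.6},{"delta_pos":[2,0,-80],"angular":[0.003,-0.01,0],"fingers":0.6},{"delta_pos":[2,0,-98],"angular":[0.003,-0.01,0],"fingers":0.6},{"delta_pos":[2,0,-102],"angular":[0.003,-0.01,0],"fingers":0.6},{"delta_pos":[2,0,-104],"angular":[0.003,-0.01,0],"fingers":0.6},{"delta_pos":[2,0,-105.5],"angular":[0.003,-0.01,0],"fingers":0.6},{"delta_pos":[2,0,-105.5],"angular":[0.003,-0.01,0],"fingers":0.6}]' 60
```

```text
time_s: 22.0
eef_pos: [562.5, 305.4, 44.0]
ee_rot: [-0.034, 0.957, 0.257, 0.13]
force: [0.3, 0.2, -0.4]
grip_width: 0.717
grip_force: 66.4
```

```bash
python3 -m jog '[{"delta_pos":[0,0,-1.5],"angular":[0,0,0],"fingers":0.6},{"delta_pos":[0,0,-3],"angular":[0,0,0],"fingers":0.6},{"delta_pos":[0,0,-4],"angular":[0,0,0],"fingers":0.6},{"delta_pos":[0,0,-4],"angular":[0,0,0],"fingers":0.6}]' 60
```

```text
time_s: 22.5
eef_pos: [562.3, 305.4, 39.7]
ee_rot: [-0.034, 0.957, 0.257, 0.13]
force: [-1.3, -1.3, 4.1]
grip_width: 0.72
grip_force: 66.9
```

```bash
python3 -m jog '[{"delta_pos":[0,0,0],"angular":[0,0,0],"fingers":1},{"delta_pos":[0,0,0],"angular":[0,0,0],"fingers":1},{"delta_pos":[0,0,0],"angular":[0,0,0],"fingers":1},{"delta_pos":[-7,-4,30],"angular":[0,0,0],"fingers":1},{"delta_pos":[-18,-10,75],"angular":[0,0,0],"fingers":1},{"delta_pos":[-30,-17,130],"angular":[0,0,0],"fingers":1},{"delta_pos":[-60,-30,165],"angular":[0,0,0],"fingers":1},{"delta_pos":[-100,-40,165],"angular":[-0.13,0.225,0],"fingers":1},{"delta_pos":[-120,-40,165],"angular":[-0.13,0.225,0],"fingers":1},{"delta_pos":[-120,-40,165],"angular":[-0.13,0.225,0],"fingers":1}]' 60
python3 - <<'E'
from h import *
import pickle
st();c=cap('wrist');pickle.dump(c,open('c6.pkl','wb'))
im=c['pixels'].copy()
for p in [(427,316,18),(432,231.4,18)]:
    cv2.circle(im,tuple(int(k) for k in proj(c,p)[0]),4,(0,255,0),1)
t=cap('top')['pixels'][90:282,60:400]
t=cv2.resize(t,(680,384))[:,:288]
cv2.imwrite('pics/w6.png',np.hstack([im,t]))
E
```

```text
time_s: 23.75
eef_pos: [442.1, 265.7, 204.4]
ee_rot: [-0.0, 0.966, 0.26, 0.005]
force: [0.2, -0.7, -0.6]
grip_width: 1.003
grip_force: 0.0
J [0.31 0.33 1.6  0.   1.21 1.36] T [442.1 265.7 204.4] z [ 0.009  0.003 -1.   ] y [ 0.501 -0.865  0.002]
```

View pics/w6.png

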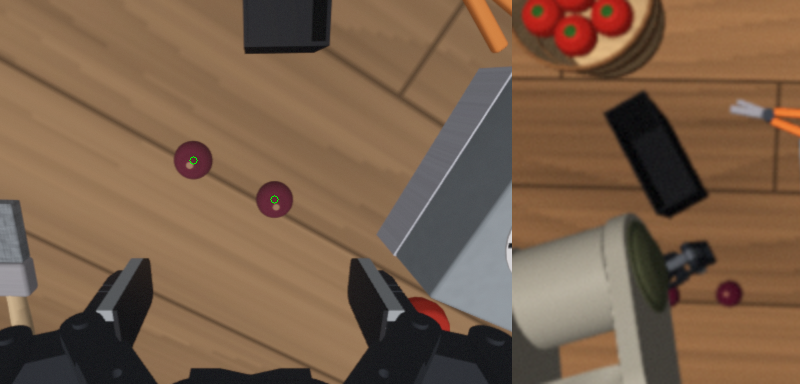

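```bash
python3 -m jog '[{"delta_pos":[-15,50,-50],"angular":[0,0,0],"fingers":0.75},{"delta_pos":[-15,50,-110],"angular":[0,0,0],"fingers":0.75},{"delta_pos":[-15,50,-160],"angular":[0,0,0],"fingers":0.75},{"delta_pos":[-15,50,-185],"angular":[0,0,0],"fingers":0.75},{"delta_pos":[-15,50,-185],"angular":[0,0,0],"fingers":0.75},{"delta_pos":[-15,50,-185],"angular":[0,0,0],"fingers":0.2},{"delta_pos":[-15,50,-185],"angular":[0,0,0],"fingers":0.2},{"delta_pos":[-15,50,-185],"angular":[0,0,0],"fingers":0.2},{"delta_pos":[-15,50,-140],"angular":[0,0,0],"fingers":0.2},{"delta_pos":[-15,50,-80],"angular":[0,0,0],"fingers":0.2}]' 30
```

```text
time_s: 25.1
eef_pos: [426.5, 315.0, 125.1]
ee_rot: [-0.0, 0.966, 0.259, 0.003]
force: [-0.1, 0.4, -0.3]
grip_width: 0.4
grip_force: 30.1
```

```bash
python3 -m jog '[{"delta_pos":[0,-20,60],"angular":[0,0,-0.05],"fingers":0.2},{"delta_pos":[15,-70,110],"angular":[0,0,-0.1],"fingers":0.2},{"delta_pos":[30,-120,115],"angular":[0,0,-0.15],"fingers":0.2},{"delta_pos":[50,-175,115],"angular":[0,0,-0.2],"fingers":0.2},{"delta_pos":[65,-230,115],"angular":[0,0,-0.25],"fingers":0.2},{"delta_pos":[80,-285,115],"angular":[0,0,-0.3],"fingers":0.2},{"delta_pos":[95,-340,115],"angular":[0,0,-0.35],"fingers":0.2},{"delta_pos":[108,-395,110],"angular":[0,0,-0.43],"fingers":0.2},{"delta_pos":[108,-397,60],"angular":[0,0,-0.43],"fingers":0.2},{"delta_pos":[108,-397,20],"angular":[0,0,-0.43],"fingers":0.2}]' 30
python3 -m jog '[{"delta_pos":[0,0,-18],"angular":[0,0,0],"fingers":0.2},{"delta_pos":[0,0,-28],"angular":[0,0,0],"fingers":0.2},{"delta_pos":[0,0,-28],"angular":[0,0,0],"fingers":0.6},{"delta_pos":[0,0,-28],"angular":[0,0,0],"fingers":0.6},{"delta_pos":[0,0,-28],"angular":[0,0,0],"fingers":0.6},{"delta_pos":[0,0,20],"angular":[0,0,0],"fingers":0.6},{"delta_pos":[0,0,80],"angular":[0,0,0],"fingers":0.75},{"delta_pos":[0,0,100],"angular":[0,0,0],"fingers":0.75},{"delta_pos":[-20,60,100],"angular":[0,0,0],"fingers":0.75},{"delta_pos":[-40,120,100],"angular":[0,0,0],"fingers":0.75}]' 30
python3 -c "
from h import *
st()"
```

```text
time_s: 26.35
eef_pos: [534.8, -82.4, 143.0]
ee_rot: [0.001, 0.999, 0.046, 0.004]
force: [-0.1, -0.6, -0.1]
grip_width: 0.398
grip_force: 30.1
time_s: 27.6
eef_pos: [495.1, 38.0, 244.9]
ee_rot: [0.001, 0.999, 0.046, 0.005]
force: [-0.1, 0.5, -0.1]
grip_width: 0.747
grip_force: 0.0
J [-0.16  0.25  1.59  0.    1.29  1.32] T [495.1  38.  244.9] z [ 0.01  -0.001 -1.   ] y [ 0.093 -0.996  0.002]
```

```bash
python3 -m jog '[{"delta_pos":[-20,58,0],"angular":[0,0,0],"fingers":0.75},{"delta_pos":[-40,118,0],"angular":[0,0,0],"fingers":0.75},{"delta_pos":[-60,175,0],"angular":[0,0,0],"fingers":0.75},{"delta_pos":[-63,193.5,-40],"angular":[0,0,0],"fingers":0.75},{"delta_pos":[-63,193.5,-100],"angular":[0,0,0],"fingers":0.75},{"delta_pos":[-63,193.5,-160],"angular":[0,0,0],"fingers":0.75},{"delta_pos":[-63,193.5,-210],"angular":[0,0,0],"fingers":0.75},{"delta_pos":[-63,193.5,-226],"angular":[0,0,0],"fingers":0.75},{"delta_pos":[-63,193.5,-226],"angular":[0,0,0],"fingers":0.75}]' 30
python3 -m jog '[{"delta_pos":[0,0,0],"angular":[0,0,0],"fingers":0.2},{"delta_pos":[0,0,0],"angular":[0,0,0],"fingers":0.2},{"delta_pos":[0,0,0],"angular":[0,0,0],"fingers":0.2},{"delta_pos":[0,0,50],"angular":[0,0,0],"fingers":0.2},{"delta_pos":[0,0,110],"angular":[0,0,0],"fingers":0.2},{"delta_pos":[0,0,170],"angular":[0,0,0],"fingers":0.2},{"delta_pos":[5,-10,220],"angular":[0,0,0],"fingers":0.2},{"delta_pos":[22,-65,226],"angular":[0,0,0],"fingers":0.2},{"delta_pos":[40,-120,226],"angular":[0,0,0],"fingers":0.2},{"delta_pos":[58,-175,226],"angular":[0,0,0],"fingers":0.2}]' 30
```

```text
time_s: 28.72
eef_pos: [433.1, 230.5, 18.8]
ee_rot: [0.001, 0.999, 0.047, 0.004]
force: [-0.3, 0.3, -0.2]
grip_width: 0.75
grip_force: 0.0
time_s: 29.98
eef_pos: [490.9, 53.7, 245.4]
ee_rot: [0.001, 0.999, 0.047, 0.005]
force: [0.6, 0.7, -0.0]
grip_width: 0.403
grip_force: 30.2
```

```bash
python3 -m jog '[{"delta_pos":[25,-55,0],"angular":[0,0,0],"fingers":0.2},{"delta_pos":[50,-110,0],"angular":[0,0,0],"fingers":0.2},{"delta_pos":[75,-155,0],"angular":[0,0,0],"fingers":0.2},{"delta_pos":[79,-163,-50],"angular":[0,0,0],"fingers":0.2},{"delta_pos":[79,-163,-100],"angular":[0,0,0],"fingers":0.2},{"delta_pos":[79,-163,-128],"angular":[0,0,0],"fingers":0.2},{"delta_pos":[79,-163,-128],"angular":[0,0,0],"fingers":0.2},{"delta_pos":[79,-163,-128],"angular":[0,0,0],"fingers":0.55},{"delta_pos":[79,-163,-128],"angular":[0,0,0],"fingers":0.55},{"delta_pos":[79,-163,-128],"angular":[0,0,0],"fingers":0.55}]' 30
python3 -m jog '[{"delta_pos":[0,0,40],"angular":[0,0,0],"fingers":0.55},{"delta_pos":[0,0,100],"angular":[0,0,0],"fingers":0.55},{"delta_pos":[-10,-20,150],"angular":[0,0,0],"fingers":0.75},{"delta_pos":[-60,-60,150],"angular":[0,0,0],"fingers":0.75},{"delta_pos":[-110,-100,150],"angular":[0,0,0],"fingers":0.75},{"delta_pos":[-160,-140,130],"angular":[0,0,0],"fingers":0.75},{"delta_pos":[-180,-170,130],"angular":[0,0,0],"fingers":0.75},{"delta_pos":[-180,-170,130],"angular":[0,0,0],"fingers":0.75}]' 30
python3 - <<'E'
from h import *
import pickle
st();c=cap('wrist');pickle.dump(c,open('c7.pkl','wb'))
im=c['pixels'].copy()
for p in [(435.6,-394.2,18),(382.5,-291.8,18)]:
    print(proj(c,p)[0]);cv2.circle(im,tuple(int(k) for k in proj(c,p)[0]),4,(0,255,0),1)
t=cap('top')['pixels'][130:260,200:440]
cv2.imwrite('pics/w7.png',np.hstack([cv2.resize(im,(320,240)),cv2.resize(t,(444,240),interpolation=cv2.INTER_CUBIC)]))
E
```

```text
time_s: 31.22
eef_pos: [570.0, -107.7, 117.3]
ee_rot: [0.001, 0.999, 0.047, 0.005]
force: [-0.3, -0.5, -0.2]
grip_width: 0.544
grip_force: 0.0
time_s: 32.22
eef_pos: [388.2, -279.3, 246.7]
ee_rot: [0.001, 0.999, 0.045, 0.004]
force: [0.2, 0.3, 0.3]
grip_width: 0.753
grip_force: 0.0
J [-0.87  0.21  1.64  0.01  1.29  0.61] T [ 388.2 -279.3  246.7] z [ 0.009 -0.002 -1.   ] y [ 0.09  -0.996  0.002]
[364.88703665 128.08272839]
[260.30362128 169.51699537]
```

View pics/w7.png

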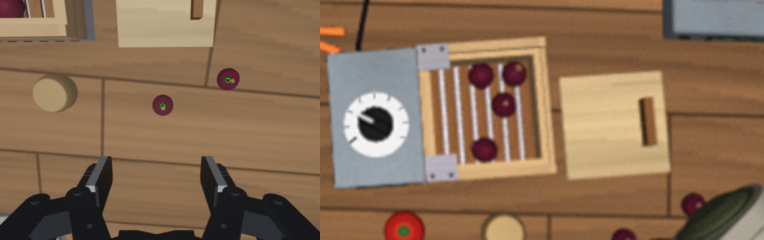

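```bash
python3 -m jog '[{"delta_pos":[-6,-12.5,-60],"angular":[0,0,0],"fingers":0.75},{"delta_pos":[-6,-12.5,-120],"angular":[0,0,0],"fingers":0.75},{"delta_pos":[-6,-12.5,-180],"angular":[0,0,0],"fingers":0.75},{"delta_pos":[-6,-12.5,-218],"angular":[0,0,0],"fingers":0.75},{"delta_pos":[-6,-12.5,-228],"angular":[0,0,0],"fingers":0.75},{"delta_pos":[-6,-12.5,-228],"angular":[0,0,0],"fingers":0.75},{"delta_pos":[-6,-12.5,-228],"angular":[0,0,0],"fingers":0.2},{"delta_pos":[-6,-12.5,-228],"angular":[0,0,0],"fingers":0.2},{"delta_pos":[-6,-12.5,-228],"angular":[0,0,0],"fingers":0.2},{"delta_pos":[-6,-12.5,-180],"angular":[0,0,0],"fingers":0.2}]' 30
python3 -m jog '[{"delta_pos":[0,0,50],"angular":[0,0,0],"fingers":0.2},{"delta_pos":[0,0,110],"angular":[0,0,0],"fingers":0.2},{"delta_pos":[10,10,170],"angular":[0,0,0],"fingers":0.2},{"delta_pos":[50,50,180],"angular":[0,0,0],"fingers":0.2},{"delta_pos":[90,90,180],"angular":[0,0,0],"fingers":0.2},{"delta_pos":[130,135,180],"angular":[0,0,0],"fingers":0.2},{"delta_pos":[155,180,180],"angular":[0,0,0],"fingers":0.2},{"delta_pos":[165,220,175],"angular":[0,0,0],"fingers":0.2},{"delta_pos":[168,235,120],"angular":[0,0,0],"fingers":0.2},{"delta_pos":[168,235,75],"angular":[0,0,0],"fingers":0.2}]' 30
```

```text
time_s: 33.58
eef_pos: [382.7, -289.1, 65.4]
ee_rot: [-0.001, 0.999, 0.047, 0.003]
force: [-0.2, -1.0, 0.3]
grip_width: 0.398
grip_force: 30.1
time_s: 34.83
eef_pos: [551.5, -53.7, 140.3]
ee_rot: [0.001, 0.999, 0.048, 0.004]
force: [0.3, 0.3, 0.4]
grip_width: 0.399
grip_force: 30.2
```

```bash
python3 -m jog '[{"delta_pos":[0,-8,-10],"angular":[0,0,0],"fingers":0.2},{"delta_pos":[0,-8,-24],"angular":[0,0,0],"fingers":0.2},{"delta_pos":[0,-8,-24],"angular":[0,0,0],"fingers":0.55},{"delta_pos":[0,-8,-24],"angular":[0,0,0],"fingers":0.55},{"delta_pos":[0,-8,-24],"angular":[0,0,0],"fingers":0.55},{"delta_pos":[0,-8,20],"angular":[0,0,0],"fingers":0.55},{"delta_pos":[0,-8,80],"angular":[0,0,0],"fingers":0.55},{"delta_pos":[-10,-30,110],"angular":[0,0,0],"fingers":0.75},{"delta_pos":[-40,-80,110],"angular":[0,0,0],"fingers":0.75},{"delta_pos":[-60,-135,110],"angular":[0,0,0],"fingers":0.75}]' 30
python3 -m jog '[{"delta_pos":[-15,-55,0],"angular":[0,0,0],"fingers":0.75},{"delta_pos":[-30,-110,0],"angular":[0,0,0],"fingers":0.75},{"delta_pos":[-45,-165,0],"angular":[0,0,0],"fingers":0.75},{"delta_pos":[-56,-200,0],"angular":[0,0,0],"fingers":0.75},{"delta_pos":[-56,-204,-60],"angular":[0,0,0],"fingers":0.75},{"delta_pos":[-56,-204,-60],"angular":[0,0,0],"fingers":0.75}]' 30
python3 - <<'E'
from h import *
st();c=cap('wrist');h=cv2.cvtColor(c['pixels'],cv2.COLOR_BGR2HSV)
p=proj(c,(435.6,-394.2,18))[0];print(p)
im=c['pixels'].astype(int);m=((im[:,:,2]>im[:,:,1]*2)&(im[:,:,0]>im[:,:,1]*1.15)).astype(np.uint8)
n,l,s,ce=cv2.connectedComponentsWithStats(m)
for i in range(1,n):
    if s[i,4]>200: print(s[i],ce[i],ray(c,*ce[i],18).round(1))
E
```

```text
time_s: 36.08
eef_pos: [490.8, -190.9, 252.4]
ee_rot: [0.001, 0.999, 0.048, 0.005]
force: [1.0, -0.7, 0.1]
grip_width: 0.751
grip_force: 0.0
time_s: 36.83
eef_pos: [434.4, -392.9, 188.3]
ee_rot: [-0.003, 0.999, 0.047, 0.002]
force: [0.9, -0.3, 0.6]
grip_width: 0.748
grip_force: 0.0
J [-0.94  0.5   1.39  0.01  1.26  0.54] T [ 434.4 -392.9  188.3] z [ 0.004  0.005 -1.   ] y [ 0.093 -0.996 -0.005]
[251.98448517 176.0599461 ]
[ 234  156   37   38 1027] [252.14118793 174.406037  ] [ 437.1 -394.2   18. ]
```

```bash
python3 -m jog '[{"delta_pos":[2,-1,-60],"angular":[0,0,0],"fingers":0.75},{"delta_pos":[2,-1,-120],"angular":[0,0,0],"fingers":0.75},{"delta_pos":[2,-1,-160],"angular":[0,0,0],"fingers":0.75},{"delta_pos":[2,-1,-170],"angular":[0,0,0],"fingers":0.75},{"delta_pos":[2,-1,-170],"angular":[0,0,0],"fingers":0.75},{"delta_pos":[2,-1,-170],"angular":[0,0,0],"fingers":0.2},{"delta_pos":[2,-1,-170],"angular":[0,0,0],"fingers":0.2},{"delta_pos":[2,-1,-170],"angular":[0,0,0],"fingers":0.2},{"delta_pos":[2,-1,-120],"angular":[0,0,0],"fingers":0.2},{"delta_pos":[2,-1,-60],"angular":[0,0,0],"fingers":0.2}]' 30
python3 -m jog '[{"delta_pos":[0,10,50],"angular":[0,0,0],"fingers":0.2},{"delta_pos":[10,50,110],"angular":[0,0,0],"fingers":0.2},{"delta_pos":[25,100,115],"angular":[0,0,0],"fingers":0.2},{"delta_pos":[45,150,115],"angular":[0,0,0],"fingers":0.2},{"delta_pos":[65,200,115],"angular":[0,0,0],"fingers":0.2},{"delta_pos":[85,250,115],"angular":[0,0,0],"fingers":0.2},{"delta_pos":[100,295,115],"angular":[0,0,0],"fingers":0.2},{"delta_pos":[104,308,70],"angular":[0,0,0],"fingers":0.2},{"delta_pos":[104,308,20],"angular":[0,0,0],"fingers":0.2},{"delta_pos":[104,308,10],"angular":[0,0,0],"fingers":0.2}]' 30
python3 -c "
from h import *
st()"
```

```text
time_s: 38.12
eef_pos: [437.3, -394.8, 132.7]
ee_rot: [0.0, 0.999, 0.047, 0.004]
force: [0.9, -0.3, 0.3]
grip_width: 0.403
grip_force: 30.1
time_s: 39.38
eef_pos: [540.5, -86.5, 139.5]
ee_rot: [-0.0, 0.999, 0.047, 0.002]
force: [-0.4, -0.6, 0.2]
grip_width: 0.4
grip_force: 30.2
J [-0.37  0.47  1.58  0.    1.1   1.1 ] T [540.5 -86.5 139.5] z [ 0.004  0.001 -1.   ] y [ 0.094 -0.996 -0.   ]
```

```bash
python3 -m jog '[{"delta_pos":[0,0,-15],"angular":[0,0,0],"fingers":0.2},{"delta_pos":[0,0,-18],"angular":[0,0,0],"fingers":0.2},{"delta_pos":[0,0,-18],"angular":[0,0,0],"fingers":0.55},{"delta_pos":[0,0,-18],"angular":[0,0,0],"fingers":0.55},{"delta_pos":[0,0,-18],"angular":[0,0,0],"fingers":0.55},{"delta_pos":[0,0,30],"angular":[0,0,0],"fingers":0.55},{"delta_pos":[0,0,90],"angular":[0,0,0],"fingers":0.55},{"delta_pos":[-5,20,130],"angular":[0,0,0],"fingers":0.55},{"delta_pos":[-8,75,130],"angular":[0,0,0],"fingers":0.55},{"delta_pos":[-9,130,130],"angular":[0,0,0],"fingers":0.55}]' 30
python3 -m jog '[{"delta_pos":[0,10,0],"angular":[0,0,0],"fingers":0.55},{"delta_pos":[0,18,0],"angular":[0,0,0],"fingers":0.55},{"delta_pos":[0,18,0],"angular":[0,0,0],"fingers":0.55},{"delta_pos":[0,18,0],"angular":[0,0,0],"fingers":0.55}]' 30
python3 - <<'E'
from h import *
st();c=cap('wrist')
im=c['pixels'].copy()
cv2.imwrite('pics/w8.png',im)
x,y,th=555.4,-81,.0955
def W(l): 
    cc,s=np.cos(th),np.sin(th);return [x+cc*l[0]-s*l[1],y+s*l[0]+cc*l[1],l[2]]
cv2.circle(im,tuple(int(k) for k in proj(c,W((-10,145,153.5)))[0]),3,(0,255,0),1)
for k in (0,1,2,6):
    a=np.radians(120-30*k); cv2.circle(im,tuple(int(q) for q in proj(c,W((-10+22*np.cos(a),145+22*np.sin(a),153.5)))[0]),3,(0,0,255) if k!=2 else (255,255,0),1)
sc=cap('scene')['pixels'][140:300,170:330]
cv2.imwrite('pics/w8.png',np.hstack([im[:,:416],cv2.resize(sc,(384,384),interpolation=cv2.INTER_CUBIC)]))
E
```

```text
time_s: 40.62
eef_pos: [532.5, 44.2, 272.1]
ee_rot: [0.001, 0.999, 0.047, 0.005]
force: [1.2, 0.3, 0.4]
grip_width: 0.551
grip_force: 0.0
time_s: 41.12
eef_pos: [532.8, 60.0, 271.2]
ee_rot: [0.001, 0.999, 0.046, 0.004]
force: [0.5, 0.6, 1.0]
grip_width: 0.551
grip_force: 0.0
J [-0.11  0.32  1.43 -0.    1.38  1.37] T [532.8  60.  271.2] z [ 0.009 -0.001 -1.   ] y [ 0.093 -0.996  0.002]
```

View pics/w8.png

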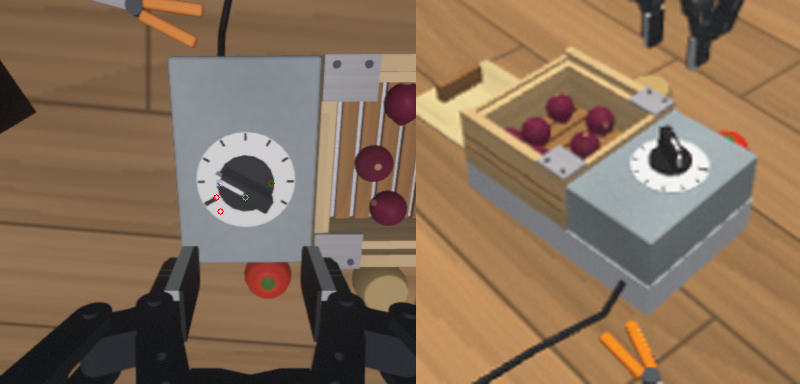

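```bash
python3 -m jog '[{"delta_pos":[-1.2,2.3,0],"angular":[0,0,0.17],"fingers":0.55},{"delta_pos":[-1.2,2.3,-20],"angular":[0,0,0.35],"fingers":0.55},{"delta_pos":[-1.2,2.3,-40],"angular":[0,0,0.53],"fingers":0.55},{"delta_pos":[-1.2,2.3,-50],"angular":[0,0,0.71],"fingers":0.55},{"delta_pos":[-1.2,2.3,-60],"angular":[0,0,0.88],"fingers":0.55},{"delta_pos":[-1.2,2.3,-60],"angular":[0,0,1.05],"fingers":0.55},{"delta_pos":[-1.2,2.3,-60],"angular":[0,0,1.05],"fingers":0.55},{"delta_pos":[-1.2,2.3,-60],"angular":[0,0,1.05],"fingers":0.55}]' 40
python3 - <<'E'
from h import *
st();c=cap('wrist')
x,y,th=555.4,-81,.0955
t=cap('top');P=t['pixels']
cv2.imwrite('pics/w9.png',np.hstack([c['pixels'][60:384,80:440],cv2.resize(P[120:250,190:370],(449,324),interpolation=cv2.INTER_CUBIC)[:,:440]]))
E
```

```text
time_s: 42.22
eef_pos: [531.5, 63.0, 211.5]
ee_rot: [-0.001, 0.842, 0.54, 0.004]
force: [0.2, 1.2, -0.4]
grip_width: 0.549
grip_force: 0.0
J [-0.1   0.36  1.53  0.01  1.25  0.32] T [531.5  63.  211.5] z [ 0.005  0.007 -1.   ] y [ 0.909 -0.417  0.002]
```

View pics/w9.png

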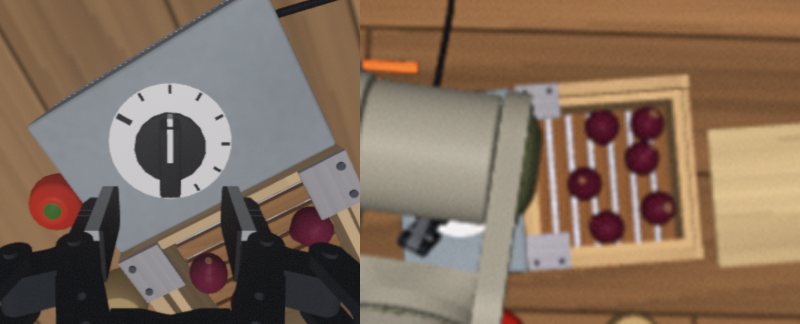

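```bash
python3 -m jog '[{"delta_pos":[0,-0.7,-35],"angular":[0,0,0],"fingers":0.55},{"delta_pos":[0,-0.7,-60],"angular":[0,0,0],"fingers":0.55},{"delta_pos":[0,-0.7,-67],"angular":[0,0,0],"fingers":0.55},{"delta_pos":[0,-0.7,-67],"angular":[0,0,0],"fingers":0.55},{"delta_pos":[0,-0.7,-67],"angular":[0,0,0],"fingers":0},{"delta_pos":[0,-0.7,-67],"angular":[0,0,0],"fingers":0},{"delta_pos":[0,-0.7,-67],"angular":[0,0,0],"fingers":0},{"delta_pos":[0,-0.7,-67],"angular":[0,0,0],"fingers":0}]' 40
python3 -c "
from h import *
print(st()['wrist_torque'])"
```

```text
time_s: 43.32
eef_pos: [531.6, 62.6, 145.3]
ee_rot: [-0.001, 0.841, 0.541, 0.004]
force: [-3.0, 0.3, 6.7]
grip_width: 0.141
grip_force: 42.4
J [-0.11  0.43  1.61  0.01  1.09  0.32] T [531.6  62.6 145.3] z [ 0.006  0.007 -1.   ] y [ 0.91  -0.414  0.003]
[0.12780603 0.50324879 0.00838907]
```

```bash
python3 -m jog '[{"delta_pos":[0,0,1],"angular":[0,0,-0.13],"fingers":0},{"delta_pos":[0,0,1],"angular":[0,0,-0.26],"fingers":0},{"delta_pos":[0,0,1],"angular":[0,0,-0.39],"fingers":0},{"delta_pos":[0,0,1],"angular":[0,0,-0.524],"fingers":0},{"delta_pos":[0,0,1],"angular":[0,0,-0.524],"fingers":0},{"delta_pos":[0,0,1],"angular":[0,0,-0.65],"fingers":0},{"delta_pos":[0,0,1],"angular":[0,0,-0.78],"fingers":0},{"delta_pos":[0,0,1],"angular":[0,0,-0.91],"fingers":0},{"delta_pos":[0,0,1],"angular":[0,0,-1.047],"fingers":0},{"delta_pos":[0,0,1],"angular":[0,0,-1.047],"fingers":0}]' 40
python3 -c "
from h import *
print(st()['wrist_torque'])"
```

```text
time_s: 44.58
eef_pos: [531.1, 63.2, 145.3]
ee_rot: [0.0, 0.999, 0.05, 0.004]
force: [-2.4, 4.7, -0.3]
grip_width: 0.143
grip_force: 41.6
J [-0.1   0.43  1.61  0.    1.09  1.37] T [531.1  63.2 145.3] z [ 0.008  0.    -1.   ] y [ 0.099 -0.995  0.   ]
[ 0.82733806  0.47127369 -0.06598229]
```

```bash
python3 -m jog '[{"delta_pos":[0,0,0],"angular":[0,0,-0.13],"fingers":0},{"delta_pos":[0,0,0],"angular":[0,0,-0.26],"fingers":0},{"delta_pos":[0,0,0],"angular":[0,0,-0.39],"fingers":0},{"delta_pos":[0,0,0],"angular":[0,0,-0.524],"fingers":0},{"delta_pos":[0,0,0],"angular":[0,0,-0.524],"fingers":0},{"delta_pos":[0,0,0],"angular":[0,0,-0.65],"fingers":0},{"delta_pos":[0,0,0],"angular":[0,0,-0.78],"fingers":0},{"delta_pos":[0,0,0],"angular":[0,0,-0.91],"fingers":0},{"delta_pos":[0,0,0],"angular":[0,0,-1.047],"fingers":0},{"delta_pos":[0,0,0],"angular":[0,0,-1.047],"fingers":0}]' 40
python3 -m jog '[{"delta_pos":[0,0,0],"angular":[0,0,0],"fingers":0},{"delta_pos":[0,0,0],"angular":[0,0,0],"fingers":0.5},{"delta_pos":[0,0,0],"angular":[0,0,0],"fingers":0.5},{"delta_pos":[0,0,0],"angular":[0,0,0],"fingers":0.5},{"delta_pos":[0,0,40],"angular":[0,0,0],"fingers":0.5},{"delta_pos":[0,0,100],"angular":[0,0,0],"fingers":0.5},{"delta_pos":[-30,30,160],"angular":[0,0,0],"fingers":0.5},{"delta_pos":[-80,60,190],"angular":[0,0,0],"fingers":0.5},{"delta_pos":[-130,90,200],"angular":[0,0,0],"fingers":0.5},{"delta_pos":[-180,110,200],"angular":[0,0,0],"fingers":0.5}]' 40
python3 - <<'E'
from h import *
st()
t=cap('top')['pixels'];s=cap('scene')['pixels']
cv2.imwrite('pics/e1.png',np.hstack([cv2.resize(t[110:250,80:440],(800,311),interpolation=cv2.INTER_CUBIC)]))
A=cv2.resize(t[110:250,90:440],(800,320),interpolation=cv2.INTER_CUBIC)
B=cv2.resize(t[155:235,200:260],(210,280),interpolation=cv2.INTER_CUBIC)
C=cv2.resize(s[130:330,160:400],(336,280),interpolation=cv2.INTER_CUBIC)
im=np.zeros((600,800,3),np.uint8);im[:320]=A;im[320:,:210]=B;im[320:,220:556]=C
cv2.imwrite('pics/e1.png',im)
E
```

```text
time_s: 45.82
eef_pos: [531.3, 63.9, 145.3]
ee_rot: [0.002, 0.89, -0.456, 0.003]
force: [0.7, 10.4, -1.8]
grip_width: 0.139
grip_force: 41.4
time_s: 47.08
eef_pos: [350.1, 173.1, 346.3]
ee_rot: [0.002, 0.889, -0.457, 0.004]
force: [-0.1, 0.7, 1.1]
grip_width: 0.499
grip_force: 0.0
J [ 0.16 -0.05  1.66 -0.01  1.53  2.68] T [350.1 173.1 346.3] z [ 0.006 -0.008 -1.   ] y [-0.813 -0.582 -0.   ]
```

View pics/e1.png

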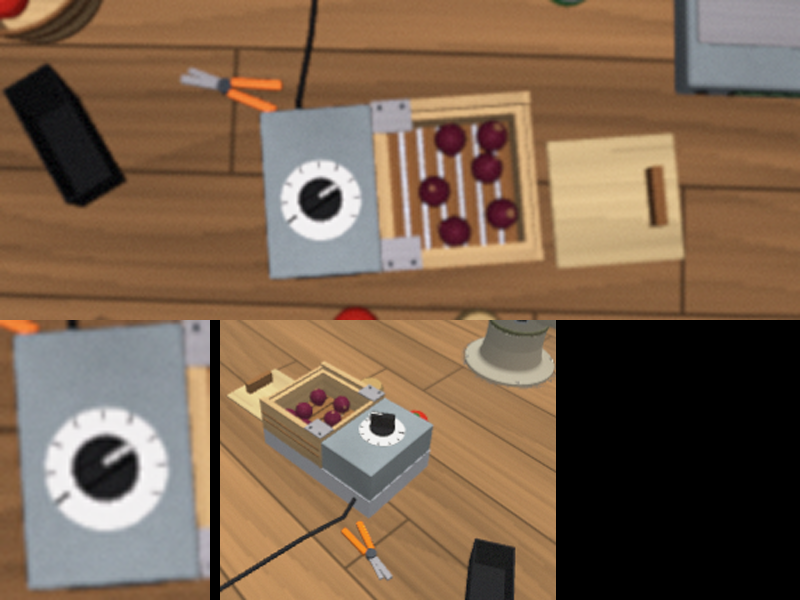

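```bash
python3 -c "
from rig import ctrl
print(ctrl.finish_job())"
```

```text
the job is handed in; nothing more can be done
None
```

I handed in the job at about 47 s: the last pictures show the cover flat on the bench handle up, all six onions in the bin, the empty tub upright, the timer on the sixth mark, and the tomato, twine and snips left untouched.

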